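# Hold down the reset of the tripped machine

## Robot

A 7-joint arm with a two-finger parallel gripper is mounted at the origin on the work surface. World frame = base frame: x ahead of the robot, y to its left, z up, the work surface at z = 0. Lengths are in m, angles in rad, forces in N, time in s.
With the tool pointing down it reaches from about 0.35 to 0.9 m from the base axis. Payload 8.1 kg.
Tool frame: the origin (TCP) lies midway between the tips of the shut fingers; the grasp point (between the pads) lies 19 mm behind it; z points along the fingers, y is the line along which they close (so a half turn about z gives the same grasp; the last joint's range is limited). The gripper opens to 85 mm and grips with 20 to 120 N. Pads are 22 mm wide; open, the fingers measure 114 mm over their backs; the gripper's body (76 mm by 85 mm) begins 54 mm behind the grasp point. The pads swing forward as they close: fully open they stand 13 mm farther back than shut.
Start: joints at [1.107, 0.434, 0.025, 1.573, -0.012, 1.134, -0.075], TCP at [0.221, -0.585, 0.194] pointing down, gripper open.
Joint ranges: [-2.62, 2.62], [-0.44, 2.09], [-1.27, 1.32], [0.08, 2.57], [-1.32, 4.46], [0.12, 2], [-2.74, 2.74]. Speed limits (rad/s): [2.22, 2.22, 3.01, 3.01, 3.14, 3.14, 3.14].

## Interface

Orientations are given as a 3x3 rotation matrix whose columns are the frame's x, y, z axes.
In Python, from station import r gives the robot as it stands. Calls block until the motion is done:
- r.reach(position, orientation): joint-space move of the TCP to a pose.
- r.move_linear(position, velocity=0.15, attitude=None, contact_N=None): straight line of the TCP; attitude=None keeps the orientation; velocity is the mean speed in m/s. With contact_N (N) it stops when the force on the tool has changed by that much, and returns True; else False.
- r.goto_joints(angles): joint-space move.
- r.let_go() and r.gripper_close(): open the fingers fully, or close them until they stop; the grip force is fixed at half the most.
- r.hold(seconds).
- r.ik(position, orientation): joint angles nearest the present ones, or None.
- r.get_obs(): the state.
- r.grab_frame(name): name is "scene" or "side" or "wrist"; returns the picture (420x560x3 uint8, blue, green, red); there is no depth.
- r.calibration(name): a dict with "vertical_fov" (degrees; the focal length in pixels is half the picture's height over the tangent of half this angle, whatever the lens; pixels are square), "cx", "cy" (the principal point, pixels), "extrinsics" (4x4, takes a point from camera to world coordinates); the wrist camera has in their place "T_tool_cam" (4x4, takes a point from camera to tool coordinates, whose origin is the TCP and whose axes are the flange's). Camera axes: x right, y up, looking along -z (the intrinsics and any distortion apply to the point x, -y, -z); pixel columns grow to the right and rows downward; lengths in m; the calibration is good to about 2 mm. A picture is of the moment at which its call begins: read the wrist's pose just before it. calibration takes no time and is no camera call.
A pose or a line that the arm cannot do raises r.PlanningError and nothing moves.
- r.sign_off(): hands the job in; it is judged then, once.
The state is a dict: "clock": time; "joints": joint angles; "qvel": joint speeds; "effort": joint torques, N m; "eef_pos": TCP position; "orientation": TCP orientation; "ft_force": force on the tool from outside, world axes, zero at the start; "ft_torque": the same for the moment, N m; "gripper_width": finger opening in m; "finger_force": force on a finger pad.
Only numpy, scipy, OpenCV 4.12 (cv2) and the standard library are available. Lean on these libraries where they do the work, as an engineer would, in place of code of your own. Each camera call takes 0.05 s, during which the arm holds its last target. There are 200 camera calls.

## Task

One of the three machines wired to the grey control box has tripped: its metal trip plunger stands up behind its aperture, the other two are flush. Take the slim reset pin out of the wooden stand, put its thin end down through the aperture in front of the raised plunger, and press the recessed button fully down; finish while still gripping the pin and holding that button down. Do not press the other two buttons, and leave everything else on the bench where it is.

Things in the scene. Friction and masses are not known exactly. Their poses are not given: they have to be found in the camera images.
- reset_pin: the reset pin, upright in a hole of the stand, tallest and slimmest of the three tools there. Round steel shaft 7 mm thick, 60 mm long, then a straight round black handle 18 mm thick, 80 mm long; about 70 g. Origin at the shaft's tip, z towards the handle (handle from 60 to 140 mm up z). In the stand the tip is 5 mm above the table and the handle rests on the stand's top
- stand: wooden tool stand, fixed, 60 mm (its x) by 170 mm (its y) by 65 mm tall; origin at the centre of its underside. Three holes 10 mm in diameter on its y axis at +55, 0 and -55 mm, one tool in each in any order; nothing stands beside the tools along the stand's x axis
- control_box: grey control box of three machines, fixed, 120 mm (its x) by 280 mm (its y) by 80 mm tall with a flat top; origin at the centre of its underside, z up. On its top three round apertures in a row along its y axis, and behind each (45 mm along its +x) a trip plunger, all of bare metal
- trip_plunger: the one trip plunger that has popped up: a metal pin 14 mm in diameter standing 28 mm above the box's top (the other two are flat discs 20 mm wide and 2 mm high); origin at its foot, on the box's top. It is fixed and sits 45 mm along the box's +x from the aperture it belongs to; it does not move during the task
- hole_left (a point): centre of the left aperture's mouth, level with the box's top, at x -20, y +80 mm in the box's frame; axes as the box's. Round hole 16 mm in diameter in a 6 mm plate; the button's top, 20 mm in diameter, lies 25 mm below the mouth
- button_left (a joint): travel of the recessed button under the left aperture, m: 0 released, 0.008 fully down (straight down). Sprung: 2 N to start it, about 5 N fully down, then a hard stop; it comes back up when let go
- hole_middle (a point): centre of the middle aperture's mouth, level with the box's top, at x -20, y 0 mm in the box's frame; axes as the box's. Round hole 16 mm in diameter in a 6 mm plate; the button's top, 20 mm in diameter, lies 25 mm below the mouth
- button_middle (a joint): travel of the recessed button under the middle aperture, m: 0 released, 0.008 fully down (straight down). Sprung: 2 N to start it, about 5 N fully down, then a hard stop; it comes back up when let go
- hole_right (a point): centre of the right aperture's mouth, level with the box's top, at x -20, y -80 mm in the box's frame; axes as the box's. Round hole 16 mm in diameter in a 6 mm plate; the button's top, 20 mm in diameter, lies 25 mm below the mouth
- button_right (a joint): travel of the recessed button under the right aperture, m: 0 released, 0.008 fully down (straight down). Sprung: 2 N to start it, about 5 N fully down, then a hard stop; it comes back up when let go
- ball_awl: bystander: short awl standing in the stand, wooden ball knob 32 mm across, top 86 mm above its origin (the shank's tip)
- stub_driver: bystander: stubby driver standing in the stand, thick black handle 28 mm across and 50 mm tall, top 100 mm above its origin (the shank's tip)
- insole_blank: bystander: cork sole blank 28 mm thick, about 85 x 225 mm, lying on the table; origin at the centre of its underside
- plaster_bowl: bystander: black rubber mixing bowl, 120 mm across, 50 mm tall; origin at the centre of its underside
- tape_roll: bystander: paper tape roll lying flat, 90 mm across, 25 mm tall; origin at the centre of its underside
- jar: bystander: white jar 60 mm across, 90 mm tall; origin at the centre of its underside
- rasp: bystander: flat steel rasp with a wooden handle, 280 mm long, 20 mm tall, lying on the table
- plaster_cast: bystander: white plaster foot form, about 190 mm long, 90 mm tall; origin at the centre of its underside
Not all that is in view belongs to the job. What is shaped like the reset_pin but orange is not meant.

How it is judged:
On the way:
1. the reset pin is gripped and lifted clear of the stand, its tip more than 75 mm above the table (contact force between the fingers and reset_pin above 2 N and height (world z) of reset_pin above 0.075 m), for 0.1 s.
At the end, for the whole second after the job is handed in: pin still gripped (over 2 N); its tip in the aperture before the raised plunger (within 12 mm of the axis, over 25 mm below the mouth), pressing over 2 N; that button over 6 of 8 mm down, the other two under 3 mm; every bystander within 30 mm of its start (contact force between the fingers and reset_pin above 2 N and ((horizontal distance between trip_plunger and hole_left below 0.06 m and value of joint button_left above 0.006 m and contact force between reset_pin and control_box above 2 N and horizontal distance between reset_pin and hole_left below 0.012 m and z of reset_pin in the frame of hole_left below -0.025 m and value of joint each of button_middle, button_right below 0.003 m) or (horizontal distance between trip_plunger and hole_middle below 0.06 m and value of joint button_middle above 0.006 m and contact force between reset_pin and control_box above 2 N and horizontal distance between reset_pin and hole_middle below 0.012 m and z of reset_pin in the frame of hole_middle below -0.025 m and value of joint each of button_left, button_right below 0.003 m) or (horizontal distance between trip_plunger and hole_right below 0.06 m and value of joint button_right above 0.006 m and contact force between reset_pin and control_box above 2 N and horizontal distance between reset_pin and hole_right below 0.012 m and z of reset_pin in the frame of hole_right below -0.025 m and value of joint each of button_left, button_middle below 0.003 m)) and distance of each of ball_awl, stub_driver, insole_blank, plaster_bowl, tape_roll, jar, rasp, plaster_cast from where it was at the start of the episode below 0.03 m); the arm keeps its last pose, push and grip.
It fails at once if a button whose plunger is flush is pressed (over 3 mm) ((not (horizontal distance between trip_plunger and hole_left below 0.06 m) and value of joint button_left above 0.003 m) or (not (horizontal distance between trip_plunger and hole_middle below 0.06 m) and value of joint button_middle above 0.003 m) or (not (horizontal distance between trip_plunger and hole_right below 0.06 m) and value of joint button_right above 0.003 m)).
It fails at once if a bystander is pushed about (over 30 mm) (distance of any of ball_awl, stub_driver, insole_blank, plaster_bowl, tape_roll, jar, rasp, plaster_cast from where it was at the start of the episode above 0.03 m).
It also fails if it takes over 48 s, if anything falls off the work surface, if the arm or the gripper's body presses on something with over 40 N, if the wrist force passes 120 N, or if a joint passes its speed limit or range.

## Working session

There is one attempt and no reset: what is moved stays moved. The work goes in short steps, each a Python script; the robot and the scene stay as the last script left them, time stands still between calls to the robot, and variables do not carry over. Pictures are saved under pics/ and viewed, at most 10 in all, crops included, and the job is handed in when it is done.

```bash
mkdir -p pics; ls; python3 - <<'E'
from station import r
import cv2,numpy as np
np.set_printoptions(precision=4,suppress=True)
for n in("scene","side","wrist"):
    cv2.imwrite(f"pics/{n}0.png",r.grab_frame(n)); print(n,r.calibration(n))
o=r.get_obs();print(o["clock"],o["eef_pos"],o["orientation"],o["gripper_width"])
E
```

```text
pics
scene {'vertical_fov': 54.99054563813528, 'cx': 280.89358957881257, 'cy': 211.44944078188348, 'extrinsics': array([[-0.7288, -0.5186,  0.4472,  1.0294],
       [ 0.6848, -0.5517,  0.4762,  0.4349],
       [-0.0003,  0.6532,  0.7572,  0.8257],
       [ 0.    ,  0.    ,  0.    ,  1.    ]])}
side {'vertical_fov': 47.06214248230996, 'cx': 278.10338634144813, 'cy': 208.03284838662344, 'extrinsics': array([[-0.9956,  0.0573, -0.0738,  0.4925],
       [-0.0934, -0.6443,  0.7591,  0.9141],
       [-0.004 ,  0.7626,  0.6468,  0.8948],
       [ 0.    ,  0.    ,  0.    ,  1.    ]])}
wrist {'vertical_fov': 62.73067764139182, 'cx': 272.09171361603023, 'cy': 214.49600695186908, 'T_tool_cam': array([[-0.0007,  0.9465,  0.3226,  0.0836],
       [ 1.    ,  0.0007,  0.0002, -0.    ],
       [-0.    ,  0.3226, -0.9465, -0.1784],
       [ 0.    ,  0.    ,  0.    ,  1.    ]])}
0.15 [ 0.2205 -0.5844  0.1935] [[ 0.9356  0.353  -0.0005]
 [ 0.353  -0.9356  0.001 ]
 [-0.0001 -0.0012 -1.    ]] 0.0854110462931537
```

View pics/scene0.png

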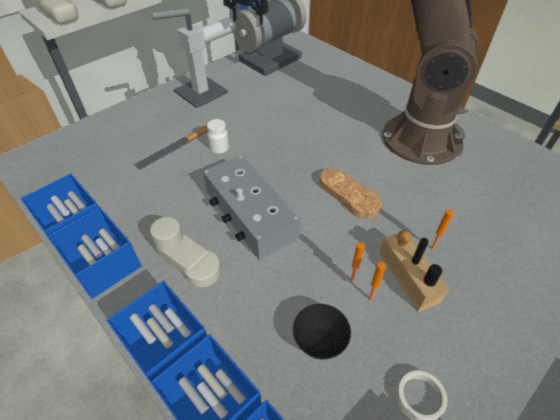

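View pics/side0.png

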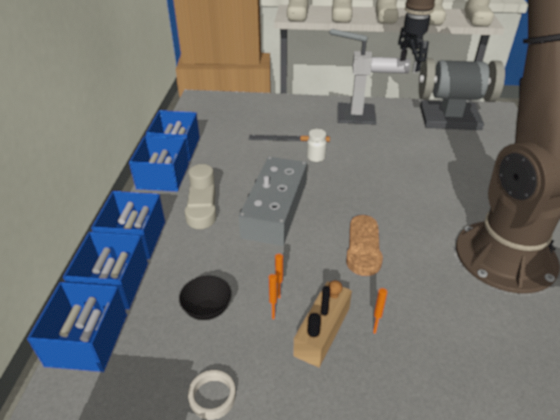

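The control box is at about (250,205) in scene, with a raised plunger near (239,194). The stand is at about (415,270), and its tallest slim black handle, the pin, is at (420,248). Orange decoys stand around the stand. I'll enlarge both areas.

```bash
python3 - <<'E'
import cv2,numpy as np
s=cv2.imread("pics/scene0.png");d=cv2.imread("pics/side0.png")
z=lambda im,x,y,w,h:cv2.resize(im[y:y+h,x:x+w],(400,300),interpolation=cv2.INTER_CUBIC)
cv2.imwrite("pics/crop0.png",np.vstack([np.hstack([z(s,200,155,100,75),z(s,370,225,100,75)]),np.hstack([z(d,230,150,100,75),z(d,290,275,100,75)])]))
E
```

```text
(no output)
```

View pics/crop0.png

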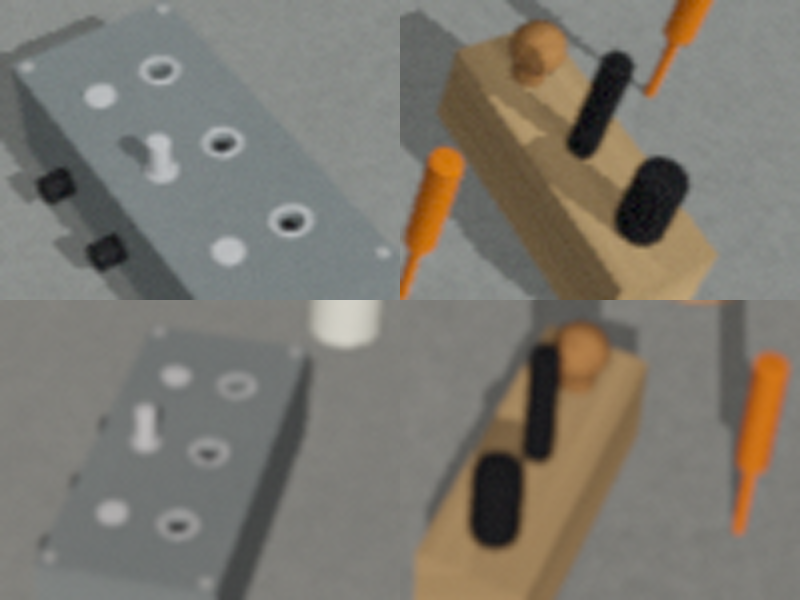

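Crop: the raised plunger is the middle one. In scene, the middle hole is at (255.8,190.5); the pin handle's top is at (424.2,241) and its bottom at (416.3,261). In side, the hole is at (282.3,188.3) and the pin top at (326.3,288).

```bash
cat >h.py <<'E'
from station import r
import cv2,numpy as np
np.set_printoptions(precision=4,suppress=True)
def ray(name,u,v,T=None):
    c=r.calibration(name); T=c["extrinsics"] if T is None else T
    f=210/np.tan(np.radians(c["vertical_fov"]/2))
    return T[:3,3],T[:3,:3]@np.array([(u-c["cx"])/f,-(v-c["cy"])/f,-1])
def onz(name,u,v,z,T=None):
    o,d=ray(name,u,v,T); return o+d*(z-o[2])/d[2]
def Twrist(obs):
    T=np.eye(4);T[:3,:3]=obs["orientation"];T[:3,3]=obs["eef_pos"];return T@r.calibration("wrist")["T_tool_cam"]
E
python3 - <<'E'
from h import *
for n,H,D,P in (("scene",[(240,172.5),(255.75,190.5),(272.75,210)],[(225,178.7),(257.2,217.5)],[(424.2,241),(416.5,261)]),("side",[(289.25,171.5),(282.25,188.25),(274.5,206.25)],[(274,169),(258,203.2)],[(326.3,288.5),(324.6,313)])):
    print(n)
    for p in H: print("hole",onz(n,*p,.08))
    for p in D: print("disc",onz(n,*p,.082))
    print("pin",onz(n,*P[0],.145),onz(n,*P[1],.068))
    if n=="scene": print("stand awl,driver", onz(n,370+140/4,225+50/4,.075), onz(n,370+265/4,225+180/4,.105))
    else: print("stand", onz(n,290+182/4,275+52/4,.075), onz(n,290+98/4,275+165/4,.105))
E
```

```text
scene
hole [ 0.5745 -0.2085  0.08  ]
hole [ 0.5874 -0.1296  0.08  ]
hole [ 0.6003 -0.0512  0.08  ]
disc [ 0.6193 -0.2156  0.082 ]
disc [ 0.6448 -0.0579  0.082 ]
pin [0.4646 0.2721 0.145 ] [0.4608 0.2736 0.068 ]
stand awl,driver [0.4304 0.219  0.075 ] [0.4775 0.3228 0.105 ]
side
hole [ 0.5688 -0.2061  0.08  ]
hole [ 0.582  -0.1266  0.08  ]
hole [ 0.5956 -0.0484  0.08  ]
disc [ 0.6133 -0.2117  0.082 ]
disc [ 0.64   -0.0546  0.082 ]
pin [0.4584 0.2743 0.145 ] [0.4573 0.2758 0.068 ]
stand [0.4351 0.2113 0.075 ] [0.4788 0.3142 0.105 ]
```

```bash
cat >>h.py <<'E'
def tri(a,b):
    (o1,d1),(o2,d2)=ray("scene",*a),ray("side",*b)
    s=np.linalg.lstsq(np.c_[d1,-d2],o2-o1,rcond=None)[0]; p,q=o1+s[0]*d1,o2+s[1]*d2
    return (p+q)/2,np.linalg.norm(p-q)
def down(yv):  # tool down, y axis along yv (xy)
    y=np.r_[np.array(yv)/np.hypot(*yv),0];z=np.array([0,0,-1.]);return np.c_[np.cross(y,z),y,z]
E
python3 - <<'E'
from h import *
for a,b in [((448,212),(381,290)),((433,248),(376,333)),((358,245),(279,256)),((352,282),(277,297)),((379,264),(273,277)),((372,299),(273,318)),((424.2,241),(326.3,288.5)),((255.75,190.5),(282.25,188.25))]: print(*tri(a,b))
ax=np.array([.4304+.4351-.4775-.4788,.219+.2113-.3228-.3142]);ax/=np.hypot(*ax);print("stand y",ax)
v=np.array([-ax[1],ax[0]])
for s in(1,-1):
    q=r.ik([.461,.273,.25],down(s*v));q2=r.ik([.461,.273,.096],down(s*v));q3=r.ik([.585,-.128,.19],down(s*v));print(s*v,q,q2,q3)
E
```

```text
[0.3476 0.26   0.1351] 0.0003047825714232124
[ 0.3402  0.2629 -0.0071] 0.0014378251279613743
[0.5628 0.1777 0.129 ] 0.0002782683519695095
[ 0.5679  0.1877 -0.0012] 0.003257793522999844
[0.5694 0.2387 0.129 ] 0.0013075567162991468
[0.5706 0.249  0.0006] 0.0015120224169154356
[0.4586 0.2699 0.1387] 0.001665460561001685
[ 0.5829 -0.1354  0.0728] 0.0005558137915279837
stand y [-0.4022 -0.9156]
[ 0.9156 -0.4022] [ 0.1338  0.4454 -1.0815  1.6476  0.4061  1.2962 -1.434 ] [ 0.0663  0.6097 -1.0114  1.8521  0.604   1.0246 -1.6104] [ 0.4066  0.4307 -0.3986  1.6189  0.1803  1.1285 -0.4507]
[-0.9156  0.4022] [ 0.1225  0.4367 -1.0598  1.6483  0.394   1.2907  1.719 ] [ 0.0939  0.6354 -1.0645  1.8502  0.642   1.0489  1.4972] [ 0.7976  0.6169 -1.064   1.5863  0.5575  1.273   2.3712]
```

```bash
python3 - <<'E'
from h import *
o=r.get_obs()
r.move_linear([.22,-.585,.33]) if r.ik([.22,-.585,.33],o["orientation"]) is not None else print("noik")
R=down((.9156,-.4022))
r.reach([.461,.273,.32],R)
r.move_linear([.461,.273,.25]); r.hold(.3)
o=r.get_obs();print(o["clock"],o["eef_pos"],o["orientation"],o["ft_force"])
T=Twrist(o);im=r.grab_frame("wrist");np.save("T1.npy",T)
cv2.imwrite("pics/w1.png",im)
c=r.calibration("wrist");f=210/np.tan(np.radians(c["vertical_fov"]/2))
for z in(.145,.065):
    p=np.linalg.inv(T)@[.461,.273,z,1];print(z,c["cx"]+f*p[0]/-p[2],c["cy"]-f*p[1]/-p[2])
E
```

```text
5.25 [0.4612 0.2733 0.2506] [[ 0.4022  0.9155  0.0009]
 [ 0.9155 -0.4022  0.0005]
 [ 0.0008  0.0006 -1.    ]] [ 0.0078 -0.5399 -0.2833]
0.145 271.55402275713055 200.28114963077851
0.065 271.64025053675675 179.32054718548514
```

View pics/w1.png

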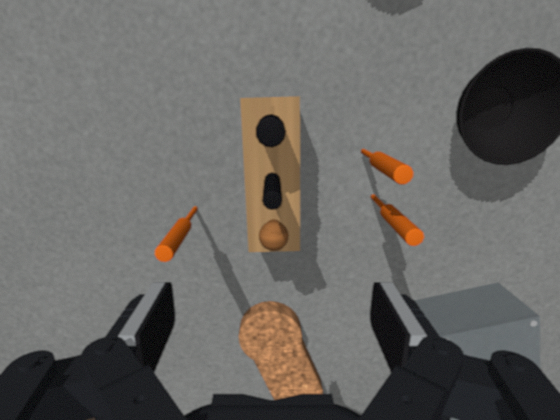

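Wrist view: the pin top is at about (272,200) and its foot at (272,181), matching the prediction. The stand is aligned and nothing is in the fingers' way, so I can grasp.

```bash
python3 - <<'E'
from h import *
print(r.move_linear([.461,.273,.096],velocity=.12,contact_N=8))
r.gripper_close();o=r.get_obs();print(o["eef_pos"],o["gripper_width"],o["finger_force"],o["ft_force"])
E
```

```text
False
[0.4612 0.2732 0.0963] 0.015619751093124013 58.515247106552124 [-0.2732 -0.5588  3.6774]
```

```bash
python3 - <<'E'
from h import *
r.move_linear([.461,.273,.27],velocity=.12);r.hold(.3)
o=r.get_obs();print(o["gripper_width"],o["finger_force"],o["clock"])
r.move_linear([.585,-.128,.27],velocity=.2)
r.move_linear([.585,-.128,.205],velocity=.1);r.hold(.4)
o=r.get_obs();print(o["eef_pos"],o["finger_force"],o["clock"],o["ft_force"])
T=Twrist(o);np.save("T2.npy",T);cv2.imwrite("pics/w2.png",r.grab_frame("wrist"));cv2.imwrite("pics/s2.png",r.grab_frame("scene"));cv2.imwrite("pics/d2.png",r.grab_frame("side"))
E
```

```text
0.014952253246080507 58.55925142765045 9.2917
[ 0.5851 -0.128   0.2052] 58.56363236904144 12.7417 [ 0.252   0.1836 -0.9264]
```

View pics/w2.png

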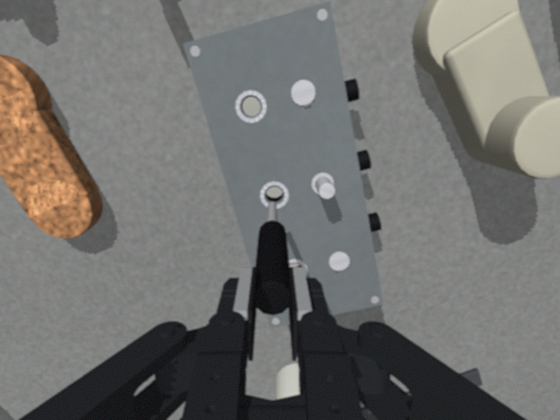

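The pin points at the middle hole, at about (274,195), with the raised plunger beside it at (323,185). I'll zoom in on the tip and hole.

```bash
python3 - <<'E'
import cv2,numpy as np
w=cv2.imread("pics/w2.png");s=cv2.imread("pics/s2.png");d=cv2.imread("pics/d2.png")
z=lambda im,x,y,w,h,W:cv2.resize(im[y:y+h,x:x+w],(W,600 if W==400 else 300),interpolation=cv2.INTER_CUBIC)
cv2.imwrite("pics/crop2.png",np.hstack([z(w,250,170,50,75,400),np.vstack([z(s,215,150,80,60,400),z(d,240,150,80,60,400)]) if 0 else np.vstack([cv2.resize(s[150:210,215:295],(400,300),interpolation=2),cv2.resize(d[150:210,240:320],(400,300),interpolation=2)])]))
E
```

```text
(no output)
```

View pics/crop2.png

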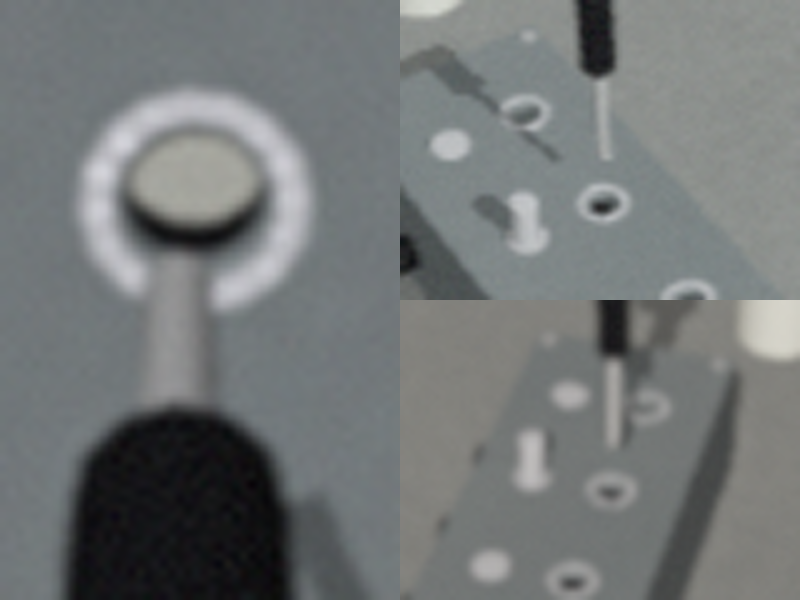

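```bash
python3 - <<'E'
from h import *
T=np.load("T2.npy")
print("wrist hole",onz("wrist",274.4,195,.08,T),"tip",onz("wrist",272.5,200,.114,T))
print("plunger-side hole1",onz("wrist",251,106,.08,T),onz("wrist",303,92,.082,T))
t,h=tri((256.2,181.6),(282.6,179.2)),tri((255.8,190.6),(282.2,188.2));print(t,h,t[0]-h[0])
for n,a,b in(("scene",(256.2,181.6),(255.8,190.6)),("side",(282.6,179.2),(282.2,188.2))): print(n,onz(n,*a,.114)-onz(n,*b,.08))
E
```

```text
wrist hole [ 0.5868 -0.1301  0.08  ] tip [ 0.5873 -0.1246  0.114 ]
plunger-side hole1 [ 0.5999 -0.0511  0.08  ] [ 0.6439 -0.0584  0.082 ]
(array([ 0.5817, -0.1326,  0.1063]), np.float64(0.00041207985118524814)) (array([ 0.5831, -0.135 ,  0.0731]), np.float64(0.0008784376687097412)) [-0.0014  0.0024  0.0332]
scene [-0.0009  0.003   0.034 ]
side [-0.0014  0.0041  0.034 ]
```

The tip sits about 4 mm in +y off the hole axis. I'll correct that and go in gently.

```bash
python3 - <<'E'
from h import *
x,y=.5855,-.132
r.move_linear([x,y,.205],velocity=.05);r.hold(.2)
print(r.move_linear([x,y,.155],velocity=.04,contact_N=3))
o=r.get_obs();print(o["eef_pos"],o["ft_force"],o["clock"])
cv2.imwrite("pics/s3.png",r.grab_frame("scene"));cv2.imwrite("pics/d3.png",r.grab_frame("side"))
E
```

```text
False
[ 0.5857 -0.132   0.1553] [-0.2347 -0.4085 -1.0737] 14.7417
```

No contact 16 mm below the mouth, so the tip is inside. Next I'll press the button.

```bash
python3 - <<'E'
from h import *
x,y=.5855,-.132
b=r.get_obs()["ft_force"][2]
for z in np.arange(.150,.131,-.0015):
    r.move_linear([x,y,z],velocity=.02);o=r.get_obs();F=o["ft_force"]-[0,0,b];print(round(z,4),o["eef_pos"],F,o["finger_force"])
    if F[2]>14 or np.hypot(*F[:2])>12:break
r.hold(.3);o=r.get_obs();print(o["eef_pos"],o["ft_force"],o["finger_force"],o["clock"])
s=r.grab_frame("scene");d=r.grab_frame("side")
cv2.imwrite("pics/fin.png",np.hstack([cv2.resize(s[140:230,200:300],(400,360)),cv2.resize(d[140:230,230:330],(400,360))]))
E
```

```text
0.15 [ 0.5854 -0.132   0.1498] [ 0.0867 -0.3914 -0.3512] 58.566386103630066
0.1485 [ 0.5855 -0.132   0.1484] [-0.7285  0.3904 -0.3049] 58.56632888317108
0.147 [ 0.5854 -0.132   0.1469] [-0.9155  1.0073  0.1836] 58.56625199317932
0.1455 [ 0.5857 -0.132   0.1457] [ 0.4412 -0.4527  2.4776] 58.644896149635315
0.144 [ 0.5856 -0.132   0.1441] [-0.1213  0.2327  2.543 ] 58.705233335494995
0.1425 [ 0.5856 -0.132   0.1425] [-0.5622  1.1963  2.4051] 58.76996397972107
0.141 [ 0.5856 -0.132   0.141 ] [-1.1656 -0.5088  2.8829] 58.83253991603851
0.1395 [ 0.5856 -0.132   0.1395] [0.1661 0.0678 4.2623] 58.894304037094116
0.138 [ 0.5857 -0.1319  0.1382] [0.4108 0.8974 5.4883] 59.12400841712952
0.1365 [ 0.5868 -0.1316  0.1379] [-1.7024  0.4772 13.6206] 59.8831969499588
0.135 [ 0.5877 -0.1313  0.1377] [-1.0418 -0.0678 21.0694] 60.69387674331665
[ 0.5877 -0.1313  0.1376] [-0.4785  0.805  20.7626] 60.69113731384277 18.0417
```

View pics/fin.png

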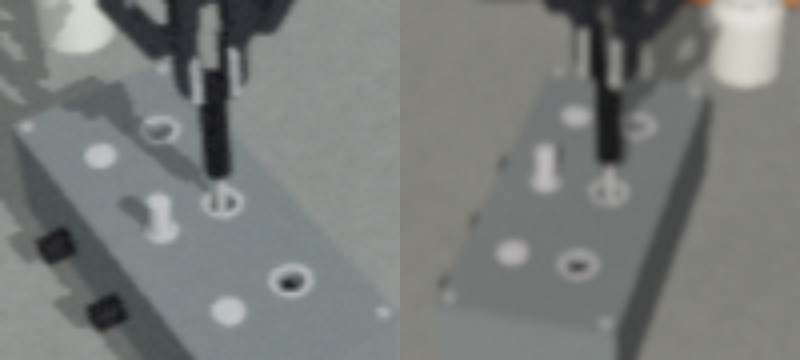

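The pin stands in the middle aperture in both views. The spring went from about 2.4 N to 5.5 N over 8 mm and then met a hard stop, so the button is fully down and held.

```bash
python3 -c "
from station import r
print(r.sign_off())"
```

```text
the job is handed in; nothing more can be done
None
```

I handed the job in at about 18 s with the reset pin still gripped and holding the middle button (the tripped machine) against its hard stop at about 21 N. The other two buttons were not touched, and I saw no contact with the bystanders. `sign_off` returned no verdict.

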